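Stand a sample cylinder in the leak-test dock and pump it up

ROBOT

A 6-joint arm with a two-finger parallel gripper is mounted at the origin on the work surface. World frame = base frame: x ahead of the robot, y to its left, z up, the work surface at z = 0. Lengths are in m, angles in rad, forces in N, time in s.
With the tool pointing down it reaches from about 0.425 to 0.95 m from the base axis. Payload 3.5 kg.
Tool frame: the origin (TCP) lies midway between the tips of the shut fingers; the grasp point (between the pads) lies 19 mm behind it; z points along the fingers, y is the line along which they close (so a half turn about z gives the same grasp; the last joint's range is limited). The gripper opens to 85 mm and grips with 20 to 120 N. Pads are 22 mm wide; open, the fingers measure 114 mm over their backs; the gripper's body (76 mm by 85 mm) begins 54 mm behind the grasp point. The pads swing forward as they close: fully open they stand 13 mm farther back than shut.
Start: joints at [1.074, 0.286, 1.577, -0, 1.279, -0.15], TCP at [0.229, 0.635, 0.231] pointing down, gripper open.
Joint ranges: [-2.77, 2.77], [-0.9, 2.22], [0.21, 2.48], [-1.53, 4.67], [0.24, 2.81], [-2.84, 2.84]. Speed limits (rad/s): [2.79, 2.79, 3.14, 3.14, 3.14, 3.14].

INTERFACE

Orientations are given as a unit quaternion [x, y, z, w].
In Python, from plant import get_state, read_camera, ctrl gives the robot as it stands.
- The arm moves only by the shell command python3 -m crank 'ROWS' [FORCE]. ROWS is JSON, a list of rows, each a list of 3 entries, a list of its own where there are three numbers: the shift along the tool's x, y, z in mm, then the turn about the tool's z in degrees, then the closure in counts, from 0 (fully open) to 255 (shut). In form: [[[tx, ty, tz], yaw, claw], ...]. A call has 1 to 10 rows; each row is the pose to reach, as a shift and turn from the pose commanded when the call began, along the tool's axes at that moment; what a row does not reach only later rows make up. A row lasts 1/10 s, in which the tool goes at most 50 mm and 8.59 degrees, less where a joint would pass 70% of its speed; a pose out of reach is approached as far as the arm can. A call with a gripper value outside its range is refused whole. The fingers move at their own pace and stop on an object; FORCE is the grip in N (left out, the last holds). Time passes only in rows, so rows that repeat a pose let the fingers close. It gives the time, the measured TCP pose, the force, the opening and the grip force at its end, in the units of the state.
- get_state(): the state, without advancing time (a new reading comes with each control period).
- read_camera(name): name is "scene" or "top" or "wrist"; returns a dict with "frame" (400x640x3 uint8, blue, green, red), "range_z" (400x640 float32, m along the optical axis (not along the pixel's ray), 0 where there is no reading), "vfov" (degrees; the focal length in pixels is half the picture's height over the tangent of half this angle, whatever the lens; pixels are square), "cx", "cy" (the principal point, pixels), "origin" and "orientation" of the camera in the world. Camera axes: x right, y down, z forward; pixel columns grow to the right and rows downward; lengths in m; the calibration is good to about 2 mm. A picture is of the moment at which its call begins.
- ctrl.sign_off(): hands the job in; it is judged then, once.
The state is a dict: "time": time; "qpos": joint angles; "dq": joint speeds; "joint_efforts": joint torques, N m; "eef_pos": TCP position; "tcp_rot": TCP orientation; "contact_force": force on the tool from outside, world axes, zero at the start; "wrist_torque": the same for the moment, N m; "opening": opening from 0.0 (shut) to 1.0 (fully open); "finger_force": force on a finger pad.
Only numpy, scipy, OpenCV 4.12 (cv2) and the standard library are available. Lean on these libraries where they do the work, as an engineer would, in place of code of your own. Each camera call takes 0.05 s, during which the arm holds its last target. There are 200 camera calls.

TASK

Take the steel gas sample cylinder from its sloping cradle and stand it upright, valve end up, in the round collar of the leak-test dock: lower it gently to the bottom before you let go, do not drop it in or ram it. Then, with the cylinder standing there on its own, pump the dock's sprung hand lever at least three full strokes, each right down to its stop and right back up, and leave the lever up, the cylinder in the collar and the bottle, spanner and timer where they are.

Things in the scene. Friction and masses are not known exactly. Their poses are not given: they have to be found in the camera images.
- cylinder: bare steel gas sample cylinder, 0.45 kg, 138 mm long: body 42 mm diameter to 106 mm above its foot (foot edge bevelled 3 mm), shoulder to 118 mm, 21 mm diameter valve stub to 138 mm. Origin at the centre of the flat foot, z axis from foot to valve. Starts lying in the cradle, valve end towards the robot and raised, axis 20 degrees above level, own x axis facing up, y level.
- cradle: grey sloping cradle, fixed: base plate 180 x 110 x 12 mm, origin under its centre; x points the way the cylinder's foot points, roughly away from the robot. Two V rests 34 mm wide (narrower than the cylinder) carry it 22 and 92 mm from its foot; a small stop holds the foot, whose centre is at (65, 0, 60) mm. The cylinder's sides are free to grasp.
- dock: grey leak-test dock, fixed: base plate 230 (x) x 260 (y) x 14 mm, origin under its centre, z up. The steel collar stands at (-10, -75) mm, the hand pump with its white reservoir (to 59 mm height) at y = +75 mm, a gauge (to 122 mm height) at (88, 0) mm between them on the far side.
- collar_floor (a point): centre of the collar's floor, on which the cylinder's foot rests, 24 mm above the table; axes as the dock. The collar is 26 mm deep inside (its rim is at 50 mm above the table) and 61 mm outside diameter at the base; bore 45 mm diameter, its top 8 mm flaring to 53 mm.
- pump_lever (a joint): angle of the sprung pump lever, rad: 0 up (it springs back there by itself), 0.70 fully down at its stop; it takes about 7 N at the handle to start and 13 N at the bottom. A full stroke goes beyond 0.62 and back below 0.08.
- lever_grip (a point): middle of the top face of the lever's black handle, moves with the lever. Handle 85 mm long along the lever, 34 mm wide, 22 mm thick, its middle 150 mm from the pivot. Raised, the lever points to the dock's -x side, 0.5 rad above level; fully down it dips 0.2 rad below level.
- lever_pivot (a point): the lever's pivot, 125 mm above the table, at (75, 75) mm on the dock; the lever turns about the dock's y axis through this point.
- wash_bottle: white plastic bottle, 64 mm diameter, 160 mm tall, standing; origin under its centre. To be left alone.
- spanner: steel spanner 170 mm long, lying flat, origin under it, x along it. To be left alone.
- timer: white bench timer 45 x 75 x 50 mm, origin under its centre. To be left alone.
There are look-alikes about, which are no part of the job. There is more than one size of the cradle; the job needs the largest.

How it is judged:
By the outcome, as a careful person would: the job done as asked, in the order asked, and still so for the second after the job is handed in, with the robot touching nothing.
It also fails if it takes over 72 s, if anything falls off the work surface, if the arm or the gripper's body presses on something with over 40 N, if the wrist force passes 120 N, or if a joint passes its speed limit or range.

## Working session

There is one attempt and no reset: what is moved stays moved. The work goes in short steps, Python scripts to look and compute and a shell command to move; the robot and the scene stay as the last step left them, time stands still between calls to the robot, and variables do not carry over. Pictures are saved under pics/ and viewed, at most 10 in all, crops included, and the job is handed in when it is done.

```bash
ls; mkdir -p pics; cat > h.py <<'E'
import numpy as np, cv2
from scipy.spatial.transform import Rotation as R
from plant import get_state, read_camera, ctrl
def cam(n):
    c=read_camera(n); c['f']=200/np.tan(np.radians(c['vfov'])/2); c['Rm']=R.from_quat(c['orientation']).as_matrix(); c['o']=np.array(c['origin']); return c
def cloud(c):
    v,u=np.mgrid[0:400,0:640]; z=c['range_z']
    p=np.stack([(u-c['cx'])/c['f']*z,(v-c['cy'])/c['f']*z,z],-1)
    return p@c['Rm'].T+c['o']
def ray(c,u,v,h):
    d=c['Rm']@np.array([(u-c['cx'])/c['f'],(v-c['cy'])/c['f'],1]); return c['o']+d*(h-c['o'][2])/d[2]
E
python3 - <<'E'
from h import *
print(get_state())
for n in ['scene','top']:
    c=cam(n); cv2.imwrite(f'pics/{n}0.png',c['frame']); print(n,c['o'],c['Rm'].round(3).tolist(),c['f'],c['cx'],c['cy'])
    np.savez(f'{n}0.npz',**c)
E
```

```text
pics
{'time': 0.0, 'qpos': array([ 1.07401029e+00,  2.87146569e-01,  1.57815775e+00, -3.32619764e-05,
        1.27859666e+00, -1.49985943e-01]), 'dq': array([ 4.10043011e-04,  1.00557003e-03, -1.99293509e-04,  3.19142402e-04,
       -1.67002425e-04,  7.92319934e-05]), 'joint_efforts': array([ 2.44262656e-04, -4.05970538e+01, -2.92631131e+01, -5.27442478e-05,
        5.79126427e-03,  5.24773270e-06]), 'eef_pos': array([0.22908392, 0.63424767, 0.22997033]), 'tcp_rot': array([ 1.72527547e-01,  9.85004017e-01, -1.09939743e-03, -3.51673813e-04]), 'contact_force': array([ 0.07940328, -0.02194998,  0.25757155]), 'wrist_torque': array([-0.00562288,  0.00037355,  0.08058502]), 'finger_force': 0.0, 'opening': 0.9969391819139186}
scene [ 1.45881617 -0.05763944  1.16076407] [[-0.007, 0.76, -0.65], [1.0, 0.014, 0.006], [0.013, -0.65, -0.76]] 479.60552456052426 317.67474927839265 201.27928461153925
top [ 0.50879999 -0.01794891  1.50395721] [[-0.022, -0.998, 0.056], [-1.0, 0.021, -0.004], [0.003, -0.056, -0.998]] 508.23619430560626 316.15674869908014 204.18008320795033
```

View pics/scene0.png

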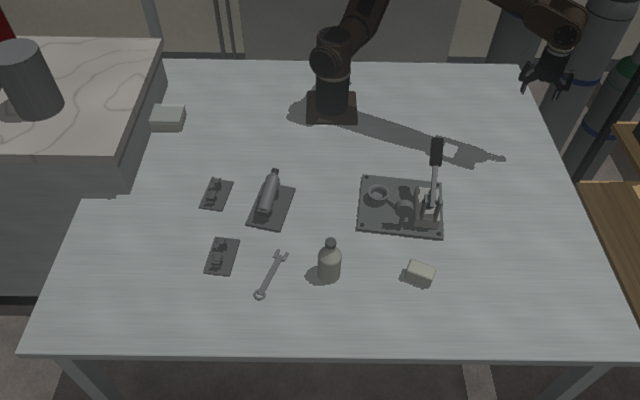

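View pics/top0.png

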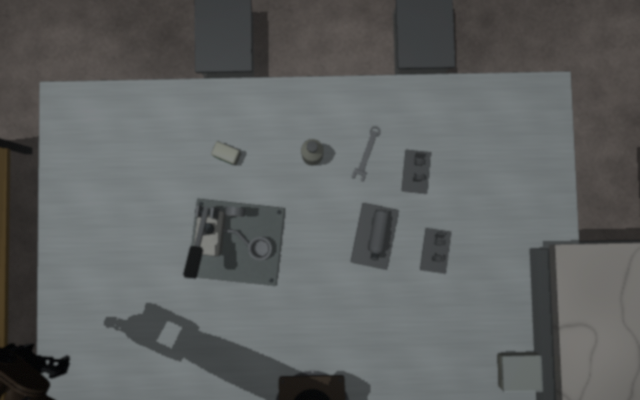

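Scene view: the dock is at about (400,207), its collar at (377,191) and the lever handle at (437,152). The bottle is at (330,260), the spanner at (270,275) and the timer at (420,272). 
There are three cradles in the top view: (375,236), (417,171) and (436,250). The one at (375,236) is the largest and is the only one holding the cylinder, so it fits. Next I'll confirm that in an enlarged crop and measure.

```bash
python3 - <<'E'
from h import *
t=dict(np.load('top0.npz')); s=dict(np.load('scene0.npz'))
a=cv2.resize(t['frame'][130:300,340:470],None,fx=3.5,fy=3.5,interpolation=cv2.INTER_CUBIC)
b=cv2.resize(t['frame'][190:295,180:295],None,fx=3,fy=3,interpolation=cv2.INTER_CUBIC)
b=cv2.copyMakeBorder(b,0,a.shape[0]-b.shape[0],0,0,cv2.BORDER_CONSTANT)
cv2.imwrite('pics/crop.png',np.hstack([a,b])[:, :800])
for n,c in (('top',t),('scene',s)):
    P=cloud(c); z=P[...,2]
    tab=(abs(P[...,0]-.5)<.15)&(abs(P[...,1]+.0)<.05)
    print(n,'table z',np.median(z[tab&(z<.03)]), z[tab&(z<.03)].std())
    # cylinder: top ridge
    m=(P[...,1]>-.27)&(P[...,1]<-.12)&(P[...,0]>.38)&(P[...,0]<.60)&(z>.055)
    q=P[m]; print('cyl n',len(q),q.min(0).round(3),q.max(0).round(3))
    A=np.c_[q[:,:2],np.ones(len(q))]
    mu=q.mean(0); w=np.linalg.svd(q-mu)[2][0] if len(q) else 0; print(mu.round(4),w.round(3))
    # collar
    m=(P[...,1]>.05)&(P[...,1]<.2)&(P[...,0]>.38)&(P[...,0]<.52)&(z>.042)&(z<.058)
    q=P[m]; print('collar',len(q),q.min(0).round(4),q.max(0).round(4))
    m=(P[...,1]>.1)&(P[...,1]<.45)&(P[...,0]>.30)&(P[...,0]<.60)&(z>.15)&(z<.215)
    q=P[m]; print('lever',len(q),q.min(0).round(4),q.max(0).round(4))
    # base plates
    for nm,(y0,y1,x0,x1) in dict(cradle=(-.30,-.08,.38,.62),dock=(.06,.40,.33,.63)).items():
        m=((z>.006)&(z<.25)&(P[...,1]>y0)&(P[...,1]<y1)&(P[...,0]>x0)&(P[...,0]<x1)).astype(np.uint8)
        k,l,st,ce=cv2.connectedComponentsWithStats(m); i=1+st[1:,4].argmax()
        q=P[(l==i)&(z<.02)]
        r=cv2.minAreaRect((q[:,:2]*1000).astype(np.float32)); print(nm,r,np.median(q[:,2]))
E
```

```text
top table z 4.1100691239304155e-05 0.0032217622663399115
cyl n 703 [ 0.43  -0.227  0.057] [ 0.572 -0.166  0.122]
[ 0.503  -0.1935  0.0962] [-0.929  0.214  0.302]
collar 229 [0.4344 0.1066 0.0422] [0.5    0.1701 0.0574]
lever 445 [0.401  0.2715 0.1503] [0.5435 0.313  0.215 ]
cradle ((495.765380859375, -192.8726043701172), (112.74362182617188, 179.9444122314453), 76.88091278076172) 0.012144605147726528
dock ((485.9532470703125, 211.37582397460938), (265.6403503417969, 239.74095153808594), 83.4200439453125) 0.013852736958767098
scene table z 0.0007892996609146774 0.002555654521150313
cyl n 611 [ 0.428 -0.229  0.055] [ 0.574 -0.168  0.122]
[ 0.513  -0.1959  0.0928] [ 0.915 -0.221 -0.338]
collar 173 [0.4316 0.106  0.0422] [0.5014 0.1694 0.0574]
lever 387 [0.3996 0.2697 0.1503] [0.5431 0.3095 0.2149]
cradle ((491.07366943359375, -193.9222412109375), (114.80511474609375, 195.2192840576172), 76.0861587524414) 0.012978539880915463
dock ((482.3516845703125, 209.9779815673828), (262.3823547363281, 244.21249389648438), 82.21117401123047) 0.014582257776313945
```

View pics/crop.png

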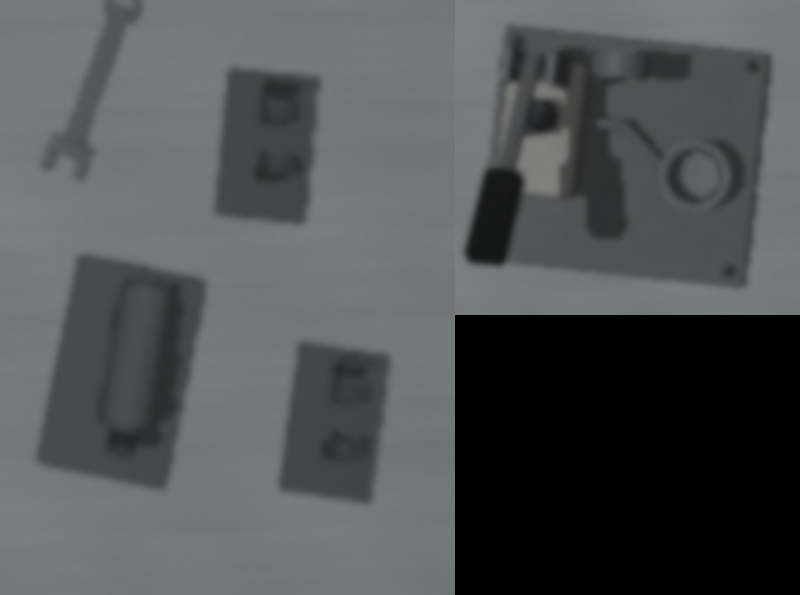

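The crop confirms it: the largest cradle (crop (120,370)) holds the cylinder, valve stub at (122,440). The two at (268,145) and (335,420) are smaller and empty. I'll lift over the lever and travel to the cylinder.

```bash
cat >> h.py <<'E'
def go(x,y,z,s=None):
    s=s or get_state(); M=R.from_quat(s['tcp_rot']).as_matrix()
    print('shift mm',(M.T@(np.array([x,y,z])-s['eef_pos'])*1000).round(1),'ty heading',np.degrees(np.arctan2(M[1,1],M[0,1])).round(2),'t',round(s['time'],2),'F',np.round(s['contact_force'],1))
E
python3 -m crank '[[[0,0,-50],0,0],[[0,0,-100],0,0],[[-40,-30,-150],0,0],[[-80,-60,-150],0,0],[[-120,-95,-150],0,0],[[-160,-125,-150],0,0],[[-200,-155,-150],0,0],[[-240,-190,-150],0,0],[[-280,-220,-150],0,0],[[-320,-250,-150],0,0]]' 20
python3 -c "
from h import *
go(.5,-.02,.38);go(.472,-.187,.22)"
```

```text
time: 1.1
eef_pos: [0.4337, 0.3076, 0.3809]
tcp_rot: [0.172, 0.985, -0.0, -0.0]
contact_force: [0.3, 0.4, 0.2]
opening: 0.998
finger_force: 0.0
shift mm [-173.6 -285.6    0.9] ty heading 70.15 t 1.1 F [0.3 0.4 0.2]
shift mm [-204.  -452.2  161. ] ty heading 70.15 t 1.1 F [0.3 0.4 0.2]
```

```bash

python3 -m crank '[[[-25,-40,0],0,0],[[-50,-80,0],0,0],[[-75,-120,0],-3,0],[[-100,-165,0],-7,0],[[-125,-205,0],-7,0],[[-150,-250,0],-7,0],[[-170,-290,0],-7,0],[[-180,-335,20],-7,0],[[-190,-380,40],-7,0],[[-195,-420,60],-7,0]]'
python3 -m crank '[[[-13,-30,20],0,0],[[-13,-30,60],0,0],[[-13,-30,80],0,0],[[-13,-30,80],0,0],[[-13,-30,80],0,0]]'
python3 -c "
from h import *
go(.472,-.1874,.07)
c=cam('wrist');cv2.imwrite('pics/w1.png',c['frame'])
P=cloud(c);z=P[...,2]
for x in (.465,.48,.50,.52):
  m=(abs(P[...,0]-x)<.004)&(z>.085)&(abs(P[...,1]+.19)<.06); q=P[m]; print(x,len(q),q[:,1].min().round(4) if len(q) else 0,q[:,1].max().round(4) if len(q) else 0,q[:,2].max().round(4) if len(q) else 0)
"
```

```text
time: 2.1
eef_pos: [0.4733, -0.1538, 0.3203]
tcp_rot: [0.112, 0.994, -0.0, -0.0]
contact_force: [0.9, 0.4, -0.3]
opening: 0.999
finger_force: 0.0
time: 2.6
eef_pos: [0.4799, -0.1838, 0.2415]
tcp_rot: [0.112, 0.994, 0.0, -0.0]
contact_force: [0.5, 0.4, 0.1]
opening: 0.999
finger_force: 0.0
shift mm [  6.9  -5.3 171.5] ty heading 77.14 t 2.6 F [0.5 0.4 0.1]
0.465 10369 -0.25 -0.1505 0.3456
0.48 3402 -0.2477 -0.13 0.3378
0.5 740 -0.2147 -0.13 0.3191
0.52 184 -0.2172 -0.1786 0.0985
```

View pics/w1.png

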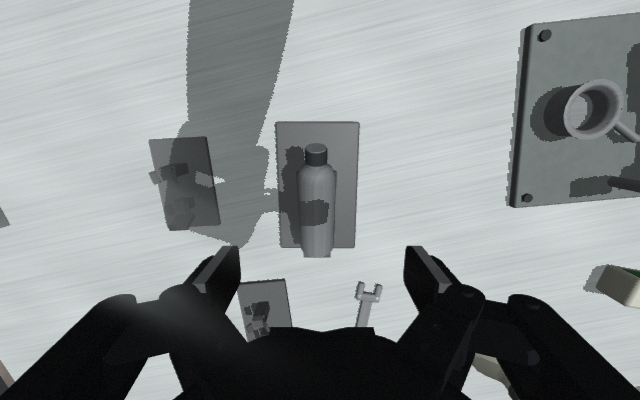

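The wrist view shows the cylinder's body at (317,205), its valve at (317,153) and the collar at (592,108). I'll refine the axis and the collar from this view's depth, which needs no new picture.

```bash
python3 -c "
from h import *
c=cam('wrist');np.savez('w1.npz',**c)
P=cloud(c);z=P[...,2];u=np.array([.974,-.226]);n=np.array([.226,.974])
f=np.array([.5588,-.2076])
m=(z>.05)&(z<.14);m[:, :270]=0;m[:,365:]=0;m[262:]=0;q=P[m]
a=-(q[:,:2]-f)@u;b=(q[:,:2]-f)@n
for s in np.arange(0,.14,.01):
  k=(abs(a-s)<.005)
  if k.sum()>5: print(round(s,3),k.sum(),np.percentile(b[k],[1,50,99]).round(4),q[k,2].max().round(4))
m=(z>.042)&(z<.058);m[:, :550]=0;m[:70]=0;m[150:]=0;q=P[m];q=q[(abs(q[:,0]-.467)<.045)&(abs(q[:,1]-.138)<.045)];print(cv2.minEnclosingCircle((q[:,:2]*1000).astype(np.float32)))
go(.472,-.1874,.07)
"
```

```text
0.0 165 [-0.0199  0.0002  0.0192] 0.0846
0.01 208 [-0.0211  0.0003  0.0199] 0.0887
0.02 222 [-0.0207  0.0003  0.0216] 0.0917
0.03 234 [-0.02    0.0004  0.0207] 0.0961
0.04 253 [-0.021  -0.0005  0.0203] 0.0995
0.05 261 [-0.0202 -0.0005  0.02  ] 0.1028
0.06 278 [-0.021   0.0006  0.0195] 0.1066
0.07 300 [-0.0205 -0.0003  0.0193] 0.1104
0.08 321 [-0.0201  0.0008  0.0216] 0.114
0.09 355 [-0.0206 -0.0001  0.0217] 0.1169
0.1 420 [-0.0219 -0.0001  0.0211] 0.1168
0.11 275 [-0.0161 -0.0002  0.0153] 0.1148
0.12 216 [-0.0113 -0.0001  0.0098] 0.1178
0.13 170 [-0.011  -0.0003  0.0097] 0.1173
((468.04833984375, 139.91738891601562), 34.6650390625)
shift mm [  8.5  -4.9 173.3] ty heading 77.16 t 2.7 F [-0.7 -1.   0.7]
```

```bash

python3 -m crank '[[[8,-5,40],0,0],[[8,-5,80],0,0],[[8,-5,120],0,0],[[8,-5,150],0,0],[[8,-5,172],0,0],[[8,-5,172],0,0],[[8,-5,172],0,0]]'
python3 -c "
from h import *
go(.472,-.1874,.07)"
python3 -m crank '[[[0,0,0],0,130],[[0,0,0],0,130],[[0,0,0],0,150],[[0,0,0],0,150],[[0,0,0],0,150],[[0,0,0],0,150],[[0,0,0],0,150],[[0,0,0],0,150]]' 20
```

```text
time: 3.4
eef_pos: [0.4723, -0.1875, 0.071]
tcp_rot: [0.112, 0.994, -0.001, 0.001]
contact_force: [-0.1, 0.2, 0.3]
opening: 1.001
finger_force: 0.0
shift mm [0.3 0.1 1. ] ty heading 77.15 t 3.4 F [-0.1  0.2  0.3]
time: 4.2
eef_pos: [0.4719, -0.1882, 0.0712]
tcp_rot: [0.112, 0.994, -0.001, 0.001]
contact_force: [-2.2, -2.2, 6.1]
opening: 0.508
finger_force: 19.9
```

```bash

python3 -m crank '[[[0,0,-10],0,150],[[0,0,-20],0,150],[[0,0,-35],0,150],[[0,0,-50],0,150],[[0,0,-70],0,150],[[0,0,-90],0,150],[[0,0,-110],0,150],[[0,0,-110],0,150],[[0,0,-110],0,150]]'
python3 -c "
from h import *
c=cam('scene')
cv2.imwrite('pics/s2.png',cv2.resize(c['frame'][120:250,190:330],None,fx=4,fy=4))
P=cloud(c)
q=P[(abs(P[...,1]+.19)<.06)&(abs(P[...,0]-.5)<.12)&(P[...,2]>.03)&(P[...,2]<.25)]
for h in np.arange(.06,.25,.02):
  k=abs(q[:,2]-h)<.01
  if k.sum(): print(h.round(2),k.sum(),q[k].min(0).round(3),q[k].max(0).round(3))"
```

```text
time: 5.1
eef_pos: [0.4702, -0.1864, 0.178]
tcp_rot: [0.112, 0.994, 0.001, -0.001]
contact_force: [0.7, -0.1, -6.0]
opening: 0.482
finger_force: 21.8
0.06 118 [ 0.458 -0.228  0.05 ] [ 0.571 -0.174  0.07 ]
0.08 48 [ 0.456 -0.225  0.07 ] [ 0.574 -0.168  0.087]
0.14 71 [ 0.527 -0.224  0.132] [ 0.557 -0.181  0.15 ]
0.16 150 [ 0.503 -0.221  0.15 ] [ 0.557 -0.176  0.17 ]
0.18 161 [ 0.474 -0.216  0.17 ] [ 0.532 -0.162  0.19 ]
0.2 221 [ 0.454 -0.223  0.19 ] [ 0.515 -0.153  0.21 ]
0.22 145 [ 0.447 -0.24   0.21 ] [ 0.491 -0.143  0.23 ]
0.24 160 [ 0.443 -0.247  0.23 ] [ 0.495 -0.137  0.25 ]
```

View pics/s2.png

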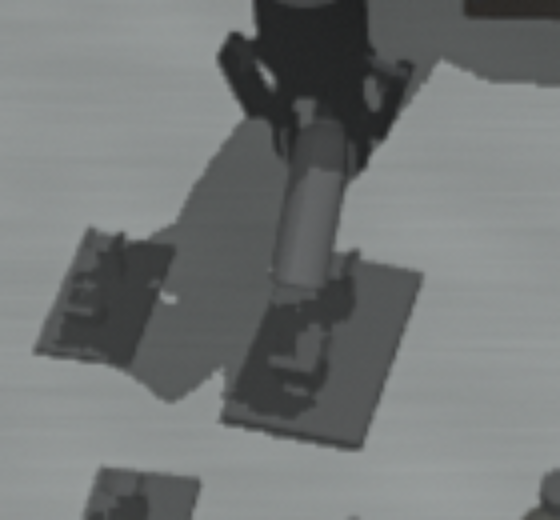

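The crop shows the cylinder swung only part way, about 40° below level, with its foot at crop (300,280). I'll use upward jerks to swing it the rest of the way against pad friction.

```bash
cat >> h.py <<'E'
def tilt():
    s=get_state(); M=R.from_quat(s['tcp_rot']).as_matrix(); e=s['eef_pos']
    c=cam('scene'); P=cloud(c); r=(P-e)@M
    k=(abs(r[...,1])<.010)&(abs(r[...,0])<.11)&(r[...,2]>0.003)&(r[...,2]<.105)
    q=r[k]; # surface facing the camera (tool -x, -z)
    X=q[:,[0,2]]; mu=X.mean(0); w=np.linalg.svd(X-mu)[2][0]; w=w*np.sign(w[1])
    print('e',e.round(4),'t',round(s['time'],2),'n',len(q),'axis below level deg',np.degrees(np.arctan2(w[1],-w[0])).round(1),'xz range mm',(X.min(0)*1000).round(1),(X.max(0)*1000).round(1),'F',s['contact_force'].round(1))
    return q
E
python3 -m crank '[[[0,0,-50],0,150],[[0,0,-60],0,150],[[0,0,-60],0,150],[[0,0,-40],0,150],[[0,0,-20],0,150],[[0,0,-70],0,150],[[0,0,-80],0,150],[[0,0,-80],0,150]]'
python3 -c "
from h import *
tilt()"
```

```text
time: 5.95
eef_pos: [0.4725, -0.188, 0.2608]
tcp_rot: [0.112, 0.994, -0.001, 0.003]
contact_force: [1.0, 0.1, -4.3]
opening: 0.48
finger_force: 22.5
e [ 0.4725 -0.188   0.2608] t 5.95 n 173 axis below level deg 70.6 xz range mm [-52.6   3. ] [-23.   72.6] F [ 1.   0.1 -4.3]
```

```bash

python3 -m crank '[[[-45,0,-30],0,150],[[-65,0,-30],0,150],[[-75,0,-30],0,150],[[-80,0,-30],0,150],[[-80,0,-80],0,150],[[-80,0,-90],0,150],[[-80,0,-90],0,150]]'
python3 -c "
from h import *
tilt()"
```

```text
time: 6.7
eef_pos: [0.5499, -0.2054, 0.3523]
tcp_rot: [0.112, 0.994, -0.001, 0.003]
contact_force: [0.5, -0.4, -5.7]
opening: 0.485
finger_force: 22.9
e [ 0.5499 -0.2054  0.3523] t 6.7 n 192 axis below level deg 81.5 xz range mm [-34.    3.1] [-16.5  81. ] F [ 0.5 -0.4 -5.7]
```

```bash

python3 -m crank '[[[2,15,0],0,150],[[6,45,0],0,150],[[12,85,0],0,150],[[18,130,0],0,150],[[26,175,0],0,150],[[36,220,0],0,150],[[50,260,0],0,150],[[72,290,0],0,150],[[102,310,0],0,150],[[145,316,0],0,150]]'
python3 -m crank '[[[12,0,0],0,150],[[12,0,0],0,150],[[12,0,0],0,150]]'
python3 -c "
from h import *
tilt()"
```

```text
time: 7.75
eef_pos: [0.4764, 0.1381, 0.3464]
tcp_rot: [0.111, 0.994, 0.0, -0.002]
contact_force: [-0.9, 0.0, -4.4]
opening: 0.484
finger_force: 22.9
time: 8.05
eef_pos: [0.4662, 0.1383, 0.3484]
tcp_rot: [0.112, 0.994, -0.0, -0.0]
contact_force: [-0.2, -0.6, -6.4]
opening: 0.484
finger_force: 22.8
e [0.4662 0.1383 0.3484] t 8.05 n 187 axis below level deg 84.0 xz range mm [-32.5   4.2] [-14.5  83.8] F [-0.2 -0.6 -6.4]
```

```bash

python3 -m crank '[[[-50,0,0],0,150],[[-75,0,0],0,150],[[-90,0,0],0,150],[[-95,0,0],0,150],[[-90,0,0],0,150],[[-77,0,0],0,150],[[-50,0,0],0,150],[[0,0,0],0,150],[[0,0,0],0,150],[[0,0,0],0,150]]'
python3 -c "
from h import *
q=tilt()
for h in np.arange(0,.1,.01):
  k=abs(q[:,2]-h)<.005
  if k.sum(): print(h.round(2),k.sum(),(np.percentile(q[k,0],[5,50])*1000).round(1))
c=cam('scene');cv2.imwrite('pics/s3.png',cv2.resize(c['frame'][80:220,330:470],None,fx=4,fy=4))
"
```

```text
time: 9.1
eef_pos: [0.4641, 0.1389, 0.3498]
tcp_rot: [0.111, 0.994, 0.0, 0.001]
contact_force: [-0.7, -1.0, -4.4]
opening: 0.485
finger_force: 21.0
e [0.4641 0.1389 0.3498] t 9.1 n 158 axis below level deg 96.8 xz range mm [-17.3   3.3] [-1.3 87.3] F [-0.7 -1.  -4.4]
0.0 4 [-17.1 -14.8]
0.01 21 [-15.6 -14. ]
0.02 18 [-15.4 -12.5]
0.03 21 [-15.7 -11.4]
0.04 24 [-13.5 -10.7]
0.05 15 [-11.7  -8.7]
0.06 19 [-10.9  -8.3]
0.07 18 [-9.8 -7.5]
0.08 17 [-8.6 -5.6]
0.09 1 [-2.8 -2.8]
```

View pics/s3.png

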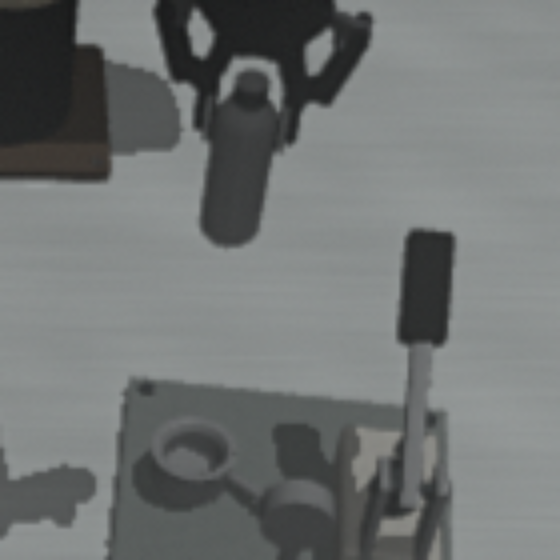

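The crop shows the cylinder almost upright, foot at crop (230,235) and the empty collar at (190,450). It has gone about 7° too far, so I'll give one gentle reverse jerk.

```bash

python3 -m crank '[[[-4,0,0],0,150],[[-15,0,0],0,150],[[-35,0,0],0,150],[[-65,0,0],0,150],[[-65,0,0],0,150],[[-63,0,0],0,150],[[-54,0,0],0,150],[[-38,0,0],0,150],[[-20,0,0],0,150],[[-6,0,0],0,150]]'
python3 -m crank '[[[3,0,0],0,150],[[6,0,0],0,150]]'
python3 -c "
from h import *
q=tilt()
X=np.r_[q]
for h in np.arange(0,.1,.01):
  k=abs(X[:,2]-h)<.005
  if k.sum(): print(h.round(2),k.sum(),(np.percentile(X[k,0],[5,50])*1000).round(1))
"
```

```text
time: 10.2
eef_pos: [0.4705, 0.1374, 0.3495]
tcp_rot: [0.112, 0.994, 0.0, -0.0]
contact_force: [0.3, -0.1, -4.9]
opening: 0.48
finger_force: 21.1
time: 10.4
eef_pos: [0.466, 0.1384, 0.3498]
tcp_rot: [0.112, 0.994, 0.0, 0.001]
contact_force: [0.0, -0.2, -5.0]
opening: 0.485
finger_force: 21.1
e [0.466  0.1384 0.3498] t 10.4 n 171 axis below level deg 93.5 xz range mm [-20.9   3.5] [-6.5 85.4] F [ 0.  -0.2 -5. ]
0.0 4 [-16.4 -14.9]
0.01 27 [-19.5 -15.9]
0.02 17 [-17.4 -14.9]
0.03 22 [-18.6 -15.1]
0.04 21 [-18.5 -15.4]
0.05 22 [-16.5 -13.9]
0.06 18 [-17.2 -13.8]
0.07 18 [-14.9 -11.6]
0.08 19 [-14.1 -11.8]
0.09 3 [-11.9 -11. ]
```

```bash

python3 -m crank '[[[-1,0,15],0,150],[[-2,0,40],0,150],[[-3,0,70],0,150],[[-4,0,100],0,150],[[-5,0,130],0,150],[[-5,0,155],0,150],[[-5,0,175],0,150],[[-5,0,188],0,150],[[-5,0,195],0,150],[[-5,0,195],0,150]]'
python3 -c "
from h import *
q=tilt();X=q
e=get_state()['eef_pos']
for h in np.arange(0,.1,.01):
  k=abs(X[:,2]-h)<.005
  if k.sum(): print(h.round(2),k.sum(),(np.percentile(X[k,0],[5,50])*1000).round(1))
c=cam('wrist');cv2.imwrite('pics/w4.png',c['frame'])
c=cam('scene');cv2.imwrite('pics/s4.png',np.hstack([cv2.resize(c['frame'][140:240,340:460],None,fx=3,fy=3),cv2.resize(cam('wrist')['frame'][:,100:540],None,fx=.75,fy=.75)]))
"
```

```text
time: 11.45
eef_pos: [0.4708, 0.1369, 0.1532]
tcp_rot: [0.112, 0.994, -0.0, -0.001]
contact_force: [-0.3, 0.7, -5.0]
opening: 0.484
finger_force: 21.3
e [0.4708 0.1369 0.1532] t 11.45 n 130 axis below level deg 86.7 xz range mm [-31.4   3.7] [ -6.2 105. ] F [-0.3  0.7 -5. ]
0.0 3 [-16.6 -16.2]
0.01 14 [-17.7 -15.7]
0.02 14 [-16.8 -14.7]
0.03 16 [-17.  -13.4]
0.04 14 [-15.3 -13.3]
0.05 15 [-14.9 -12.8]
0.06 15 [-18.1 -13.1]
0.07 13 [-17.5 -12.2]
0.08 11 [-13.5 -11.5]
0.09 2 [-9.2 -7.8]
```

View pics/s4.png

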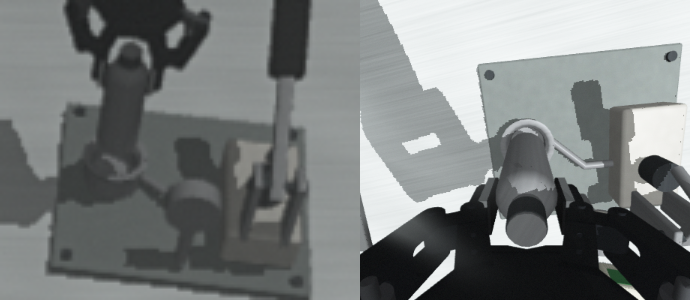

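The crops show the foot just above the collar mouth: scene crop (118,165), wrist crop (527,140). I'll lower slowly and watch the force.

```bash

for i in 1 2; do echo; done
python3 -m crank '[[[0,0,6],0,150],[[0,0,12],0,150],[[0,0,18],0,150],[[0,0,22],0,150],[[0,0,22],0,150]]'
python3 -m crank '[[[0,0,2],0,150],[[0,0,4],0,150],[[0,0,6],0,150],[[0,0,6],0,150]]'
```

```text
time: 12.15
eef_pos: [0.4705, 0.137, 0.1312]
tcp_rot: [0.112, 0.994, -0.0, -0.001]
contact_force: [-0.1, 0.1, -5.2]
opening: 0.478
finger_force: 21.3
time: 12.55
eef_pos: [0.4715, 0.1372, 0.1263]
tcp_rot: [0.112, 0.994, 0.0, 0.0]
contact_force: [1.0, 0.6, -5.1]
opening: 0.481
finger_force: 21.3
```

```bash

python3 -m crank '[[[0,0,2],0,150],[[0,0,4],0,150],[[0,0,5],0,150]]'
python3 -m crank '[[[0,0,2],0,150],[[0,0,4],0,150],[[0,0,5],0,150]]'
python3 -c "
from h import *
X=tilt()
for h in np.arange(0,.1,.01):
  k=abs(X[:,2]-h)<.005
  if k.sum(): print(h.round(2),k.sum(),(np.percentile(X[k,0],[5,50])*1000).round(1))"
```

```text
time: 12.85
eef_pos: [0.4717, 0.1375, 0.1215]
tcp_rot: [0.112, 0.994, 0.001, 0.001]
contact_force: [1.3, 2.4, -3.4]
opening: 0.484
finger_force: 21.4
time: 13.15
eef_pos: [0.4716, 0.1375, 0.1164]
tcp_rot: [0.112, 0.994, 0.001, 0.0]
contact_force: [2.2, 4.1, -2.3]
opening: 0.479
finger_force: 21.5
e [0.4716 0.1375 0.1164] t 13.15 n 291 axis below level deg 45.9 xz range mm [-109.9    3.2] [ -6.9 105. ] F [ 2.2  4.1 -2.3]
0.0 3 [-18.2 -16.5]
0.01 14 [-18.1 -16.3]
0.02 13 [-18.  -15.6]
0.03 17 [-20.6 -14.2]
0.04 12 [-18.4 -14.7]
0.05 16 [-17.  -13.9]
0.06 20 [-29.4 -14.7]
0.07 19 [-28.1 -15.7]
0.08 15 [-26.  -23.3]
0.09 12 [-26.3 -23.3]
```

```bash

python3 -m crank '[[[0,1,0],0,150],[[0,2,0],0,150],[[0,2,2],0,150],[[0,2,3],0,150],[[0,2,3],0,150]]'
python3 -m crank '[[[0,0,2],0,150],[[0,0,3],0,150],[[0,0,3],0,150]]'
```

```text
time: 13.7
eef_pos: [0.4713, 0.1386, 0.1128]
tcp_rot: [0.112, 0.994, -0.001, -0.001]
contact_force: [1.4, -0.6, -6.4]
opening: 0.482
finger_force: 21.3
time: 14.0
eef_pos: [0.4725, 0.1388, 0.1118]
tcp_rot: [0.112, 0.994, -0.0, 0.001]
contact_force: [-0.3, -1.3, 4.8]
opening: 0.48
finger_force: 22.2
```

```bash

python3 -m crank '[[[1,0,0],0,150],[[2,0,0],0,150],[[3,0,0],0,150],[[4,0,0],0,150],[[4,0,0],0,150]]'
python3 -c "
from h import *
X=tilt()
for h in np.arange(-.02,.08,.01):
  k=(abs(X[:,2]-h)<.005)&(X[:,0]>-.024)
  if k.sum(): print(h.round(2),k.sum(),(np.percentile(X[k,0],[5,50])*1000).round(1))
c=cam('wrist');cv2.imwrite('pics/w5.png',c['frame'])"
```

```text
time: 14.5
eef_pos: [0.4691, 0.1397, 0.1113]
tcp_rot: [0.112, 0.994, -0.0, 0.002]
contact_force: [1.8, -3.0, 4.9]
opening: 0.481
finger_force: 22.2
e [0.4691 0.1397 0.1113] t 14.5 n 286 axis below level deg 46.2 xz range mm [-109.9    3.1] [-10.5 103.1] F [ 1.8 -3.   4.9]
0.0 4 [-18.7 -16.2]
0.01 17 [-19.2 -16.7]
0.02 11 [-19.4 -16.7]
0.03 18 [-18.5 -16.2]
0.04 15 [-21.2 -17.1]
0.05 12 [-20.4 -17. ]
0.06 19 [-20.9 -15.8]
0.07 4 [-17.6 -14.1]
```

View pics/w5.png

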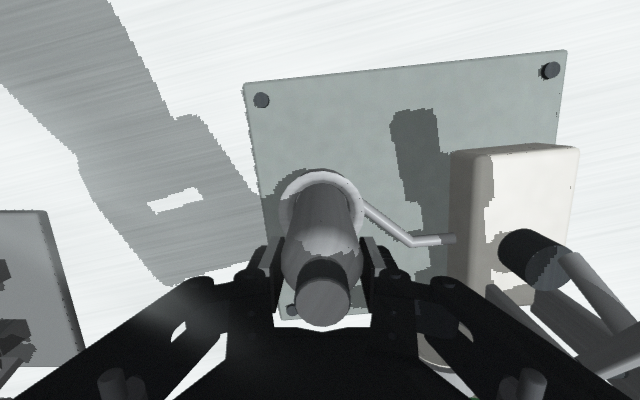

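The wrist view shows the cylinder standing in the collar: rim around (322,210), valve top at (322,302). Valve-top height tells me whether it's seated; that should be 162 mm.

```bash
python3 -c "
from h import *
for n in ('wrist','top'):
  c=cam(n);P=cloud(c)
  q=P[300:312,310:334].reshape(-1,3) if n=='wrist' else P[(abs(P[...,0]-.468)<.006)&(abs(P[...,1]-.139)<.006)]
  print(n,np.median(q,0).round(4),q.std(0).round(4))
  if n=='wrist': q=P[(P[...,2]>.153)&(P[...,2]<.17)&(abs(P[...,0]-.468)<.03)&(abs(P[...,1]-.139)<.014)];print(q.mean(0),q.min(0),q.max(0))
"
```

```text
wrist [0.4679 0.1402 0.1619] [0.0058 0.0029 0.0076]
[0.46480345 0.14107012 0.16088606] [0.45541879 0.12934341 0.15300038] [0.47799634 0.15169416 0.16401659]
top [0.4682 0.1387 0.3967] [0.003  0.0036 0.0018]
```

It's seated: valve top at 161.9 mm. Release and rise straight up.

```bash

python3 -m crank '[[[0,0,0],0,110],[[0,0,0],0,90],[[0,0,0],0,50],[[0,0,0],0,0],[[0,0,0],0,0],[[0,0,0],0,0],[[0,0,0],0,0]]'
python3 -m crank '[[[0,0,-15],0,0],[[0,0,-30],0,0],[[0,0,-50],0,0],[[0,0,-80],0,0],[[0,0,-120],0,0],[[0,0,-160],0,0],[[0,0,-180],0,0],[[0,0,-180],0,0]]'
python3 -c "
from h import *
c=cam('wrist');cv2.imwrite('pics/w6.png',c['frame'])
for n in ('scene','top'):
  c=cam(n);P=cloud(c);z=P[...,2]
  q=P[(z>.155)&(z<.17)&(abs(P[...,0]-.468)<.03)&(abs(P[...,1]-.139)<.03)];print('valve',n,len(q),q.mean(0).round(4))
  hs=c['frame'].max(2)<60
  q=P[hs&(abs(P[...,1]-.285)<.045)&(z>.15)&(z<.25)&(P[...,0]>.36)&(P[...,0]<.52)];print('handle',len(q),q.min(0).round(4),q.max(0).round(4),np.median(q,0).round(4))
  q=P[(abs(P[...,1]-.285)<.045)&(z>.16)&(z<.25)&(P[...,0]>.37)&(P[...,0]<.48)]
  print(cv2.minAreaRect((q[:,:2]*1000).astype(np.float32)))
print(get_state()['eef_pos'])"
```

```text
time: 15.4
eef_pos: [0.4677, 0.14, 0.1103]
tcp_rot: [0.112, 0.994, 0.0, -0.0]
contact_force: [0.3, 0.2, 0.6]
opening: 1.002
finger_force: 0.0
time: 16.2
eef_pos: [0.4696, 0.1401, 0.2948]
tcp_rot: [0.112, 0.994, 0.001, 0.004]
contact_force: [0.7, 1.1, 1.3]
opening: 1.0
finger_force: 0.0
valve scene 44 [0.4688 0.137  0.162 ]
handle 304 [0.4059 0.2712 0.1811] [0.484  0.3094 0.2277] [0.4465 0.2907 0.206 ]
((441.3688049316406, 291.9497985839844), (35.09123611450195, 79.05322265625), 81.86978912353516)
valve top 0 [nan nan nan]
handle 349 [0.4042 0.2761 0.1531] [0.5195 0.3119 0.2318] [0.4365 0.2939 0.2108]
((439.8910217285156, 294.5805969238281), (34.00871276855469, 78.28656005859375), 85.130126953125)
[0.46702565 0.13987366 0.28858535]<string>:6: RuntimeWarning: Mean of empty slice.
  ret = um.true_divide(
```

The cylinder stands on its own. The handle's top middle is at about (0.443, 0.292, 0.207), which agrees with the dock geometry. I'll move above it with the fingers shut.

```bash
python3 -c "
from h import *
go(.445,.2918,.26)"
python3 -m crank '[[[5,20,0],0,255],[[15,60,0],0,255],[[28,100,0],0,255],[[40,130,0],0,255],[[52,142,0],0,255],[[54,143,0],0,255],[[54,143,10],0,255],[[54,143,25],0,255],[[54,143,30],0,255],[[54,143,30],0,255]]'
python3 -c "
from h import *
go(.445,.2918,.225)"
```

```text
shift mm [ 55.2 143.2  28.6] ty heading 77.13 t 16.35 F [ 0.5 -0.7 -0.1]
time: 17.35
eef_pos: [0.4464, 0.2902, 0.2579]
tcp_rot: [0.113, 0.994, -0.001, -0.002]
contact_force: [-0.2, 0.6, 0.5]
opening: 0.001
finger_force: 0.0
shift mm [ 1.6  1.4 32.9] ty heading 77.05 t 17.35 F [-0.2  0.6  0.5]
```

```bash

python3 -m crank '[[[0,1,20],0,255],[[0,1,38],0,255],[[1,1,50],0,255],[[4,1,65],0,255],[[8,0,80],0,255],[[12,0,95],0,255],[[15,0,110],0,255],[[18,-1,122],0,255],[[20,-1,134],0,255],[[21,-1,142],0,255]]'
python3 -m crank '[[[1,0,3],0,255],[[1,0,6],0,255],[[1,0,8],0,255],[[1,0,8],0,255]]'
```

```text
time: 18.35
eef_pos: [0.4299, 0.2954, 0.1217]
tcp_rot: [0.112, 0.994, 0.001, 0.005]
contact_force: [2.2, -4.0, 10.8]
opening: 0.0
finger_force: 5.6
time: 18.75
eef_pos: [0.4302, 0.2954, 0.1148]
tcp_rot: [0.112, 0.994, 0.001, 0.006]
contact_force: [2.1, -4.7, 11.4]
opening: -0.003
finger_force: 5.4
```

```bash

python3 -m crank '[[[1,0,3],0,255],[[1,0,4],0,255],[[1,0,4],0,255]]'
python3 -m crank '[[[0,0,3],0,255],[[0,0,4],0,255],[[0,0,4],0,255]]'
```

```text
time: 19.05
eef_pos: [0.4301, 0.2957, 0.1114]
tcp_rot: [0.112, 0.994, 0.001, 0.007]
contact_force: [3.6, -4.0, 11.1]
opening: 0.002
finger_force: 5.4
time: 19.35
eef_pos: [0.4305, 0.2957, 0.1084]
tcp_rot: [0.112, 0.994, 0.001, 0.007]
contact_force: [1.9, -5.9, 15.6]
opening: -0.002
finger_force: 7.4
```

```bash

python3 -m crank '[[[0,0,3],0,255],[[0,0,4],0,255],[[0,0,4],0,255]]'
python3 -c "
from h import *
s=get_state();print(s['contact_force'],s['time'])
c=cam('scene');P=cloud(c);z=P[...,2]
q=P[(c['frame'].max(2)<70)&(abs(P[...,1]-.29)<.04)&(z>.06)&(z<.14)&(P[...,0]>.37)&(P[...,0]<.50)]
print(len(q),q.min(0),q.max(0),np.polyfit(q[:,0],q[:,2],1))
cv2.imwrite('pics/s7.png',cv2.resize(c['frame'][120:250,330:470],None,fx=4,fy=4))"
```

```text
time: 19.65
eef_pos: [0.4307, 0.2958, 0.1078]
tcp_rot: [0.111, 0.994, 0.001, 0.006]
contact_force: [-5.5, -10.0, 32.5]
opening: -0.001
finger_force: 16.2
[ -5.51848843 -10.00973758  32.46685561] 19.65
194 [0.3811322  0.27293368 0.06099824] [0.49916191 0.30720516 0.13998441] [0.00736651 0.10998763]
```

View pics/s7.png

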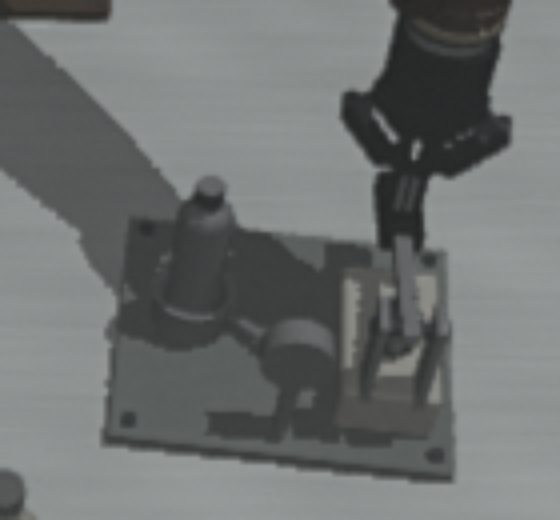

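The scene crop shows the lever down under the fingers at (400,245) and the cylinder standing at (200,260). Force jumped from 15 to 32 N within 0.6 mm, so that's the stop. I'll release, then repeat the stroke.

```bash

python3 -m crank '[[[-1,0,-10],0,255],[[-4,1,-30],0,255],[[-8,1,-50],0,255],[[-13,1,-70],0,255],[[-18,1,-90],0,255],[[-22,1,-115],0,255],[[-23,1,-140],0,255],[[-23,1,-162],0,255],[[-23,1,-162],0,255],[[-23,1,-162],0,255]]'
python3 -c "
from h import *
go(.445,.2918,.258)
c=cam('scene');P=cloud(c);z=P[...,2]
q=P[(c['frame'].max(2)<60)&(abs(P[...,1]-.29)<.03)&(z>.15)&(z<.235)&(P[...,0]>.37)&(P[...,0]<.50)]
print(len(q),q.min(0),q.max(0),np.median(q,0))"
```

```text
time: 20.7
eef_pos: [0.4471, 0.2913, 0.2602]
tcp_rot: [0.112, 0.994, 0.0, 0.0]
contact_force: [-1.0, 0.0, -0.8]
opening: 0.001
finger_force: 0.0
shift mm [2.2 0.  2.2] ty heading 77.12 t 20.7 F [-1.   0.  -0.8]
300 [0.40629405 0.27179228 0.17793571] [0.48185982 0.30970298 0.23062951] [0.44739928 0.2901051  0.20541087]
```

```bash

python3 -m crank '[[[0,0,35],0,255],[[2,0,60],0,255],[[7,0,85],0,255],[[13,-1,110],0,255],[[18,-1,130],0,255],[[22,-1,145],0,255],[[23,-1,155],0,255],[[23,-1,161],0,255],[[23,-1,162],0,255],[[23,-1,162],0,255]]'
python3 -m crank '[[[-1,0,-10],0,255],[[-4,1,-30],0,255],[[-8,1,-50],0,255],[[-13,1,-70],0,255],[[-18,1,-90],0,255],[[-22,1,-115],0,255],[[-23,1,-140],0,255],[[-23,1,-162],0,255],[[-23,1,-162],0,255],[[-23,1,-162],0,255]]'
python3 -m crank '[[[0,0,35],0,255],[[2,0,60],0,255],[[7,0,85],0,255],[[13,-1,110],0,255],[[18,-1,130],0,255],[[22,-1,145],0,255],[[23,-1,155],0,255],[[23,-1,161],0,255],[[23,-1,162],0,255],[[23,-1,162],0,255]]'
python3 -m crank '[[[-1,0,-10],0,255],[[-4,1,-30],0,255],[[-8,1,-50],0,255],[[-13,1,-70],0,255],[[-18,1,-90],0,255],[[-22,1,-115],0,255],[[-23,1,-140],0,255],[[-23,1,-162],0,255],[[-23,1,-162],0,255],[[-23,1,-162],0,255]]'
```

```text
time: 21.75
eef_pos: [0.4286, 0.2958, 0.1071]
tcp_rot: [0.111, 0.994, -0.0, 0.004]
contact_force: [-10.8, -11.4, 41.4]
opening: -0.002
finger_force: 20.9
time: 22.75
eef_pos: [0.4464, 0.2911, 0.2584]
tcp_rot: [0.112, 0.994, -0.001, -0.001]
contact_force: [-0.0, 1.2, -0.5]
opening: 0.001
finger_force: 0.0
time: 23.75
eef_pos: [0.428, 0.2956, 0.1068]
tcp_rot: [0.111, 0.994, -0.001, 0.003]
contact_force: [-11.6, -11.3, 44.6]
opening: 0.005
finger_force: 22.6
time: 24.75
eef_pos: [0.4461, 0.291, 0.2578]
tcp_rot: [0.112, 0.994, -0.001, -0.001]
contact_force: [0.0, -0.4, -0.2]
opening: -0.0
finger_force: 0.0
```

Three strokes have reached the stop. I'll add a gentler fourth for margin, then rise clear and check.

```bash

python3 -m crank '[[[0,0,35],0,255],[[2,0,60],0,255],[[7,0,85],0,255],[[13,-1,110],0,255],[[18,-1,130],0,255],[[22,-1,145],0,255],[[23,-1,153],0,255],[[23,-1,157],0,255],[[23,-1,158],0,255],[[23,-1,158],0,255]]'
python3 -m crank '[[[-1,0,-10],0,255],[[-4,1,-30],0,255],[[-8,1,-50],0,255],[[-13,1,-70],0,255],[[-18,1,-90],0,255],[[-22,1,-115],0,255],[[-23,1,-140],0,255],[[-23,1,-170],0,255],[[-23,1,-200],0,255],[[-23,1,-220],0,255]]'
python3 -m crank '[[[0,0,0],0,255],[[0,0,0],0,255],[[0,0,0],0,255],[[0,0,0],0,255],[[0,0,0],0,255]]'
python3 -c "
from h import *
c=cam('scene');P=cloud(c);z=P[...,2]
q=P[(c['frame'].max(2)<60)&(abs(P[...,1]-.29)<.03)&(z>.15)&(z<.235)&(P[...,0]>.37)&(P[...,0]<.50)]
print(len(q),np.median(q,0))
q=P[(z>.155)&(z<.17)&(abs(P[...,0]-.468)<.03)&(abs(P[...,1]-.139)<.03)];print('valve',len(q),q.mean(0).round(4))
s=np.load('scene0.npz');d=np.abs(c['frame'][225:310,190:450].astype(int)-s['frame'][225:310,190:450]).max(2);print('diff px',(d>40).sum())
cv2.imwrite('pics/s8.png',c['frame'])"
```

```text
time: 25.75
eef_pos: [0.4276, 0.2955, 0.1074]
tcp_rot: [0.111, 0.994, -0.0, 0.003]
contact_force: [-4.7, -7.2, 29.3]
opening: 0.003
finger_force: 14.3
time: 26.75
eef_pos: [0.4466, 0.2912, 0.3213]
tcp_rot: [0.112, 0.994, -0.001, -0.001]
contact_force: [0.8, 0.3, -0.6]
opening: 0.004
finger_force: 0.0
time: 27.25
eef_pos: [0.4465, 0.2912, 0.3207]
tcp_rot: [0.112, 0.994, -0.001, -0.001]
contact_force: [-0.7, 0.5, 0.9]
opening: 0.001
finger_force: 0.0
306 [0.44591337 0.29035978 0.20536161]
valve 43 [0.4685 0.1374 0.1619]
diff px 0
```

View pics/s8.png

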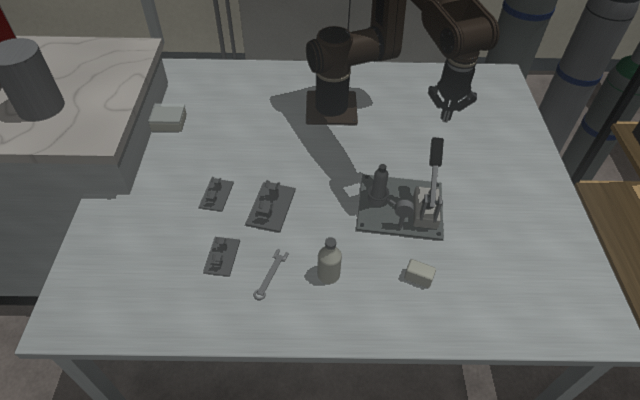

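The final view shows the cylinder upright in the collar (380,185), the lever up (437,152) and the gripper clear. The bottle (330,260), spanner (270,275) and timer (420,272) haven't moved.

```bash
python3 -c "
from plant import ctrl
print(ctrl.sign_off())"
```

```text
the job is handed in; nothing more can be done
None
```

Handed in after about 27 s: the cylinder stands valve-up on the collar floor, the lever had four full strokes and is up, and the bottle, spanner and timer are unmoved; the shut fingertips pressed up to 45 N on the lever at its stop, over 40 N if fingertips count as gripper body.

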